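# Return the tube heater's spare parts to their kit nests

## Task

The tube heater is mended and the spare parts are left over on the bench: put each kind back into its own nest on the kit plate. Lay the grey heater tube lengthwise in the V cradle, one cream ceramic block flat in each bay of the walled nest, and one blue tee fitting flat in each bay of the pinned nest with its branch between the two pins. Leave the yellow tape roll and the glue bottle alone.

Things in the scene. Friction and masses are not known exactly. Their poses are not given: they have to be found in the camera images.
- tube_mid (a point): Grey heater tube, 39 mm across, 98 mm long, about 60 g, lying on the bench: the point is its centre (19.5 mm above what it lies on); y runs along the tube, x and z are square to it and turn if it rolls. Grip it across its diameter. Keep clear of the standing tube heater (at x 0.46, y -0.14 m, 0.21 m high), the enclosure behind (x over 0.77, 0.2 m high) and the desk lamp's arm on the far right.
- ceramic_block_0: cream ceramic end block 24 x 42 x 24 mm (x, y, z), about 45 g, with a small step in its upper face. Origin at the centre of its underside, z up, y along its 42 mm length. Grip it across the 24 mm width (along x).
- ceramic_block_1: the second cream ceramic end block, the same in all respects; the two are interchangeable.
- tee_0: Blue push-in tee fitting, red collars, 33 x 44 x 14 mm (x, y, z), 13 g, lying flat. Origin under the centre of its outline, z up. Its straight run lies along y, centred at x = +9 mm; its branch points along -x and ends at x = -16 mm. Grip it along x: one finger on the branch's end, one on the back of the run.
- tee_1: the second blue tee fitting, the same in all respects; the two are interchangeable.
- tube_cradle: Grey module 64 x 128 mm (x, y) with two white V saddles at y = +-36 mm (11 mm thick, 27 mm high), free between them for fingers. Origin: centre of its underside, on the fixed kit plate, 6 mm above the bench. The tube lies along y in both saddles, its middle 35 mm above the origin; the V centres it from 8 mm aside. The three modules stand parallel, 70 mm apart, in any order.
- block_nest: Grey module 64 x 128 mm (x, y), two bays with white walls, without pins. Origin: centre of its underside, fixed, 6 mm above the bench. Bay centres x = 0, y = +-29.5 mm; a bay is 38 (x) by 56 mm (y) inside, floor 4 mm above the origin, walls 8 mm above the floor, open for 37 mm in the middle of its long sides so that fingers closing along x reach the floor. A block's length goes along y.
- tee_nest: Grey module 64 x 128 mm (x, y), two bays with two brass pins each. Origin: centre of its underside, fixed, 6 mm above the bench. Bay centres x = 0, y = +-29.5 mm; floor 4 mm above the origin, end walls 8 mm high. Pins 6 mm thick, 9.5 high, at x = -8.5 mm, 17 mm either side of the bay's centre. A tee's origin goes to a bay's centre, its axes along the nest's (run on the +x side of the pins).
- tape_roll: bystander: yellow roll of tape, 66 mm across, 18 mm high, lying flat behind the kit plate. Origin at the centre of its underside.
- glue_bottle: bystander: small white bottle with an orange cap, 21 mm across, 38 mm high, standing. Origin at the centre of its underside.

How it is judged (in metres and radians):
At the end, for the whole second after the job is handed in: Tube seated in both V saddles (6 mm across, 14 mm along, 4 mm in height, 0.12 rad). One block on its base in each block bay and one tee flat in each tee bay, branch between the pins: origins within 10 mm of bay centre in x and y, 3.5 mm in height, lengthwise within 0.4 rad; blocks and tees at rest (x of tube_mid in the frame of tube_cradle between -0.006 and 0.006 m and y of tube_mid in the frame of tube_cradle between -0.014 and 0.014 m and z of tube_mid in the frame of tube_cradle between 0.0311 and 0.0391 m and angle between the y axis of tube_mid and the y axis of tube_cradle, either way round below 0.12 rad and (((x of ceramic_block_0 in the frame of block_nest between -0.01 and 0.01 m and y of ceramic_block_0 in the frame of block_nest between 0.0195 and 0.0395 m and z of ceramic_block_0 in the frame of block_nest between 0.0005 and 0.0075 m and angle between ceramic_block_0's own z axis and vertical below 0.1 rad and angle between the y axis of ceramic_block_0 and the y axis of block_nest, either way round below 0.4 rad and linear speed of ceramic_block_0 below 0.01 m/s) and (x of ceramic_block_1 in the frame of block_nest between -0.01 and 0.01 m and y of ceramic_block_1 in the frame of block_nest between -0.0395 and -0.0195 m and z of ceramic_block_1 in the frame of block_nest between 0.0005 and 0.0075 m and angle between ceramic_block_1's own z axis and vertical below 0.1 rad and angle between the y axis of ceramic_block_1 and the y axis of block_nest, either way round below 0.4 rad and linear speed of ceramic_block_1 below 0.01 m/s)) or ((x of ceramic_block_0 in the frame of block_nest between -0.01 and 0.01 m and y of ceramic_block_0 in the frame of block_nest between -0.0395 and -0.0195 m and z of ceramic_block_0 in the frame of block_nest between 0.0005 and 0.0075 m and angle between ceramic_block_0's own z axis and vertical below 0.1 rad and angle between the y axis of ceramic_block_0 and the y axis of block_nest, either way round below 0.4 rad and linear speed of ceramic_block_0 below 0.01 m/s) and (x of ceramic_block_1 in the frame of block_nest between -0.01 and 0.01 m and y of ceramic_block_1 in the frame of block_nest between 0.0195 and 0.0395 m and z of ceramic_block_1 in the frame of block_nest between 0.0005 and 0.0075 m and angle between ceramic_block_1's own z axis and vertical below 0.1 rad and angle between the y axis of ceramic_block_1 and the y axis of block_nest, either way round below 0.4 rad and linear speed of ceramic_block_1 below 0.01 m/s))) and (((x of tee_0 in the frame of tee_nest between -0.01 and 0.01 m and y of tee_0 in the frame of tee_nest between 0.0195 and 0.0395 m and z of tee_0 in the frame of tee_nest between 0.0005 and 0.0075 m and angle between tee_0's own z axis and vertical below 0.15 rad and angle between the y axis of tee_0 and the y axis of tee_nest, either way round below 0.4 rad and linear speed of tee_0 below 0.01 m/s) and (x of tee_1 in the frame of tee_nest between -0.01 and 0.01 m and y of tee_1 in the frame of tee_nest between -0.0395 and -0.0195 m and z of tee_1 in the frame of tee_nest between 0.0005 and 0.0075 m and angle between tee_1's own z axis and vertical below 0.15 rad and angle between the y axis of tee_1 and the y axis of tee_nest, either way round below 0.4 rad and linear speed of tee_1 below 0.01 m/s)) or ((x of tee_0 in the frame of tee_nest between -0.01 and 0.01 m and y of tee_0 in the frame of tee_nest between -0.0395 and -0.0195 m and z of tee_0 in the frame of tee_nest between 0.0005 and 0.0075 m and angle between tee_0's own z axis and vertical below 0.15 rad and angle between the y axis of tee_0 and the y axis of tee_nest, either way round below 0.4 rad and linear speed of tee_0 below 0.01 m/s) and (x of tee_1 in the frame of tee_nest between -0.01 and 0.01 m and y of tee_1 in the frame of tee_nest between 0.0195 and 0.0395 m and z of tee_1 in the frame of tee_nest between 0.0005 and 0.0075 m and angle between tee_1's own z axis and vertical below 0.15 rad and angle between the y axis of tee_1 and the y axis of tee_nest, either way round below 0.4 rad and linear speed of tee_1 below 0.01 m/s)))); the robot touches nothing.
It fails at once if the tape roll is pushed more than 15 mm from its place (distance of tape_roll from where it was at the start of the episode above 0.015 m).
It fails at once if the glue bottle is pushed more than 15 mm from its place or tipped over (distance of glue_bottle from where it was at the start of the episode above 0.015 m or angle between glue_bottle's own z axis and vertical above 0.5 rad).
It also fails if it takes over 128 s, if anything falls off the work surface, if the arm or the gripper's body presses on something with over 40 N, if the wrist force passes 120 N, or if a joint passes its speed limit or range.

## Robot

A 6-joint arm with a two-finger parallel gripper is mounted at the origin on a cart in front of the work surface, level with it; the furniture and walls round the work are solid. World frame = base frame: x ahead of the robot, y to its left, z up, the work surface at z = 0. Lengths are in mm, angles in rad, forces in N, time in s.
With the tool pointing down it reaches from about 325 to 875 mm from the base axis. Payload 4.4 kg.
Tool frame: the origin (TCP) lies on the centre line of the jaws, within the pads' length; the fingertips stand 8 mm ahead of it and the grasp point (between the pads) lies 11 mm behind it; z points along the fingers, y is the line along which they close (so a half turn about z gives the same grasp; the last joint's range is limited). The gripper opens to 85 mm and grips with 20 to 120 N. Pads are 22 mm wide; open, the fingers measure 114 mm over their backs; the gripper's body (76 mm by 85 mm) begins 54 mm behind the grasp point. The pads swing forward as they close: fully open they stand 13 mm farther back than shut.
Start: joints at [-1.472, 0.207, 1.542, -0, 1.393, -0.15], TCP at [141.576, -557.3, 239.282] pointing down, gripper open.
Joint ranges: [-2.73, 2.73], [-0.86, 2.22], [0.23, 2.46], [-1.11, 4.25], [0.08, 2.63], [-2.82, 2.82]. Speed limits (rad/s): [2.79, 2.79, 3.14, 3.14, 3.14, 3.14].

## Interface

Orientations are given as [roll, pitch, yaw] about the fixed x, y, z axes, in that order (R = Rz(yaw) Ry(pitch) Rx(roll)).
In Python, from cell import * gives the robot as it stands.
- The arm moves only by the shell command python3 -m creep 'ROWS' [OPENING]. ROWS is a JSON list of rows, 1 to 12 of them, each an object with the fields d (a list: dx, dy, dz in mm), rot (a list: a rotation vector rx, ry, rz in rad); a field left out counts as zero; each row shifts and turns the commanded pose from where the row before left it, along the tool's axes as they then stand; what a row does not reach is not made up. A row lasts 1/12 s, in which the tool goes at most 41.7 mm and 0.125 rad, less where a joint would pass 70% of its speed; a pose out of reach is approached as far as the arm can. OPENING is the finger opening in mm, set as the command begins (- or left out keeps the last). The fingers move at their own pace and stop on an object; the grip force is fixed at half the most. Time passes only in rows, so rows that do not move let the fingers close. It prints the time, the measured TCP pose, the force, the opening and the grip force at its end. Input that does not fit is refused with a message, and nothing moves.
- observe(): the state, without advancing time (a new reading comes with each control period).
- camera(name): name is "side" or "top" or "wrist"; returns a dict with "pixels" (420x560x3 uint8, blue, green, red), "range_z" (420x560 float32, mm along the optical axis (not along the pixel's ray), 0 where there is no reading), "intrinsics" (3x3 intrinsics, pixels), "cam_to_world" (4x4, takes a point from camera to world coordinates); the wrist camera has in their place "mount" (4x4, takes a point from camera to tool coordinates, whose origin is the TCP and whose axes are the flange's). Camera axes: x right, y down, z forward; pixel columns grow to the right and rows downward; lengths in mm; the calibration is good to about 2 mm. A picture is of the moment at which its call begins: read the wrist's pose just before it.
- finish_job(): hands the job in; it is judged then, once.
The state is a dict: "time": time; "joint_pos": joint angles; "joint_velocities": joint speeds; "joint_efforts": joint torques, N m; "tool_pos": TCP position; "tcp_rot": TCP orientation; "contact_force": force on the tool from outside, world axes, zero at the start; "torque": the same for the moment, N m; "grip_width": finger opening in mm; "finger_force": force on a finger pad.
Only numpy, scipy, OpenCV 4.12 (cv2) and the standard library are available. Lean on these libraries where they do the work, as an engineer would, in place of code of your own. Each camera call takes 0.05 s, during which the arm holds its last target. There are 200 camera calls.

## Working session

There is one attempt and no reset: what is moved stays moved. The work goes in short steps, Python scripts to look and compute and a shell command to move; the robot and the scene stay as the last step left them, time stands still between calls to the robot, and variables do not carry over. Pictures are saved under pics/ and viewed, at most 15 in all, crops included, and the job is handed in when it is done.

```bash
mkdir -p pics; ls; python3 - <<'E'
from cell import *
import cv2,numpy as np
s=observe();print({k:np.round(v,3) if not isinstance(v,dict) else v for k,v in s.items()})
for n in("top","side"):
    c=camera(n);cv2.imwrite(f"pics/{n}0.png",c["pixels"]);np.savez(f"{n}0.npz",**c)
    print(n,c["intrinsics"],np.round(c["cam_to_world"],3))
E
```

```text
pics
{'time': np.float64(0.0), 'joint_pos': array([-1.472,  0.207,  1.543, -0.   ,  1.393, -0.151]), 'joint_velocities': array([-0.001,  0.001,  0.   , -0.001,  0.   ,  0.   ]), 'joint_efforts': array([ 0.0000e+00, -3.8303e+01, -2.9160e+01, -0.0000e+00,  1.1000e-02,
       -0.0000e+00]), 'tool_pos': array([ 141.513, -556.554,  238.105]), 'tcp_rot': array([-3.139, -0.   ,  0.249]), 'contact_force': array([ 0.261,  0.073, -0.05 ]), 'torque': array([-0.017, -0.037, -0.025]), 'finger_force': np.float64(0.0), 'grip_width': np.float64(85.373)}
top [[484.18204995   0.         276.92511493]
 [  0.         484.18204995 204.52723023]
 [  0.           0.           1.        ]] [[-1.060000e-01 -9.710000e-01  2.160000e-01  3.358730e+02]
 [-9.940000e-01  1.040000e-01 -2.000000e-02  2.189980e+02]
 [-3.000000e-03 -2.170000e-01 -9.760000e-01  1.103743e+03]
 [ 0.000000e+00  0.000000e+00  0.000000e+00  1.000000e+00]]
side [[407.79841901   0.         283.21781598]
 [  0.         407.79841901 212.35213433]
 [  0.           0.           1.        ]] [[-9.64000e-01 -1.15000e-01  2.39000e-01  3.26371e+02]
 [-2.65000e-01  4.31000e-01 -8.63000e-01  9.64024e+02]
 [-4.00000e-03 -8.95000e-01 -4.46000e-01  4.47554e+02]
 [ 0.00000e+00  0.00000e+00  0.00000e+00  1.00000e+00]]
```

View pics/top0.png

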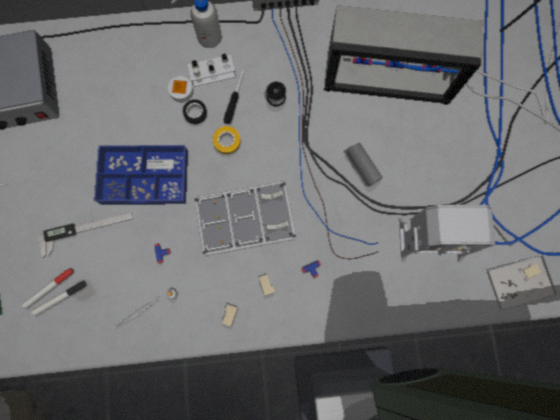

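View pics/side0.png

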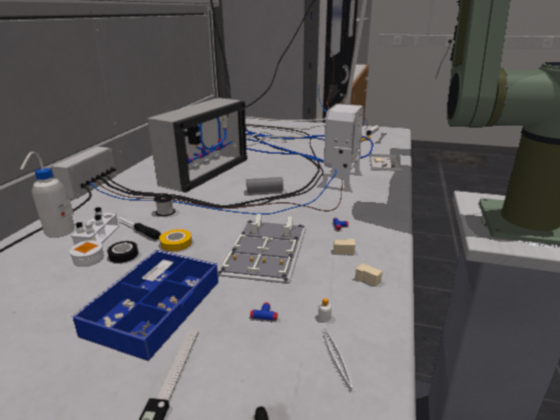

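```bash
cat > h.py <<'E'
import numpy as np,cv2
from scipy.spatial.transform import Rotation as R
from cell import *
def toolT(s):
    T=np.eye(4);T[:3,:3]=R.from_euler('xyz',s["tcp_rot"]).as_matrix();T[:3,3]=s["tool_pos"];return T
def grab(n,f=None):
    s=observe();c=dict(camera(n))
    if n=="wrist":c["cam_to_world"]=toolT(s)@c["mount"]
    if f:cv2.imwrite("pics/"+f+".png",c["pixels"]);np.savez(f+".npz",**c)
    return c
def cloud(c):
    K=c["intrinsics"];T=c["cam_to_world"];z=c["range_z"];v,u=np.indices(z.shape)
    p=np.stack([(u-K[0,2])/K[0,0]*z,(v-K[1,2])/K[1,1]*z,z],-1)
    return p@T[:3,:3].T+T[:3,3]
def onplane(c,uv,h):
    K=c["intrinsics"];T=c["cam_to_world"];uv=np.atleast_2d(uv).astype(float)
    d=np.c_[(uv-K[:2,2])/K[0,0],np.ones(len(uv))]@T[:3,:3].T
    o=T[:3,3];return o+d*((h-o[2])/d[:,2])[:,None]
def step(s,tgt,yaw):
    """tool-axis shift to world target, and yaw turn about tool z (tool down)"""
    T=toolT(s);d=T[:3,:3].T@(np.array(tgt)-T[:3,3])
    x=T[:3,0];cur=np.arctan2(x[1],x[0]);w=(yaw-cur+np.pi/2)%np.pi-np.pi/2
    return np.round(d,1),round(-w,3)
E
python3 - <<'E'
from h import *
c=dict(np.load("top0.npz"));im=c["pixels"]
cv2.imwrite("pics/crop1.png",cv2.resize(im[125:325,145:405],None,fx=3,fy=3,interpolation=cv2.INTER_CUBIC))
P=cloud(c)
for n,(u,v) in dict(tape=(226,128),tube=(363,165),t0=(161,253),t1=(311,268),b0=(266,285),b1=(229,315),g=(172,294),bench=(250,300),heat=(460,230)).items():
    print(n,P[v,u].round(1))
E
```

```text
tape [772.8 297.   21.5]
tube [644.1 -10.4  33.5]
t0 [493.1 468.5  12.9]
t1 [423.7 135.8  13.8]
b0 [396.3 239.6  25.7]
b1 [340.8 326.   25.1]
g [398.5 445.7  29.3]
bench [368.6 279.1  -1.7]
heat [ 448.5 -133.9  211. ]
```

View pics/crop1.png

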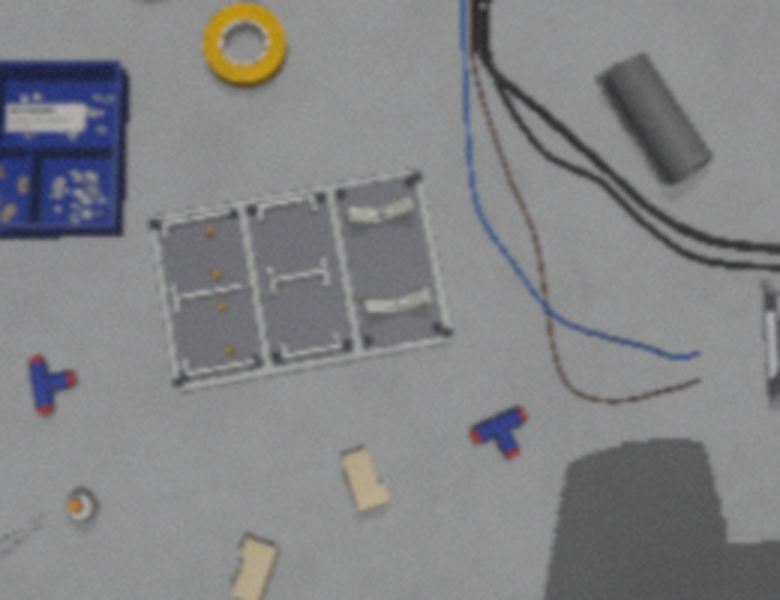

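```bash
python3 - <<'E'
from h import *
c=dict(np.load("top0.npz"))
q=lambda a:np.array(a)/3+[145,125]
print(onplane(c,q([(152,222),(418,175),(450,333),(180,383)]),12).round(1))
print(onplane(c,q([(209,231),(217,274),(222,305),(230,351)]),19.5).round(1))
s=observe();print(toolT(s).round(3),step(s,[460,260,330],0.249),camera("wrist")["mount"].round(3))
E
```

```text
[[610.1 382.1  12. ]
 [625.6 173.7  12. ]
 [499.7 163.1  12. ]
 [483.5 369.7  12. ]]
[[596.5 338.   19.5]
 [562.4 334.6  19.5]
 [538.2 332.7  19.5]
 [502.5 329.5  19.5]]
[[ 9.69000e-01  2.46000e-01 -0.00000e+00  1.41519e+02]
 [ 2.46000e-01 -9.69000e-01  2.00000e-03 -5.56602e+02]
 [ 0.00000e+00 -2.00000e-03 -1.00000e+00  2.38196e+02]
 [ 0.00000e+00  0.00000e+00  0.00000e+00  1.00000e+00]] (array([ 509.8, -713.2,  -90.1]), np.float64(-0.0)) [[-1.0000e-03 -9.6100e-01 -2.7800e-01  6.9943e+01]
 [ 1.0000e+00 -2.0000e-03  1.0000e-03 -3.5200e-01]
 [-1.0000e-03 -2.7800e-01  9.6100e-01 -1.3489e+02]
 [ 0.0000e+00  0.0000e+00  0.0000e+00  1.0000e+00]]
```

```bash
python3 -m creep '[{"d":[24, -29, -6]}, {"d":[24, -29, -6]}, {"d":[24, -29, -6]}, {"d":[24, -29, -6]}, {"d":[24, -29, -6]}, {"d":[24, -29, -6]}, {"d":[24, -29, -6]}, {"d":[24, -29, -6]}, {"d":[24, -29, -6]}, {"d":[24, -29, -6]}, {"d":[24, -29, -6]}, {"d":[24, -29, -6]}]'
python3 -m creep '[{"d":[24, -29, 0]}, {"d":[24, -29, 0]}, {"d":[24, -29, 0]}, {"d":[24, -29, 0]}, {"d":[24, -29, 0]}, {"d":[24, -29, 0]}, {"d":[24, -29, 0]}, {"d":[24, -29, 0]}, {"d":[24, -29, -5]}, {"d":[24, -29, -5]}, {"d":[24, -29, -5]}, {"d":[24, -29, -5]}]'
python3 -m creep '[{"rot":[0, 0, 0.06]}, {"rot":[0, 0, 0.06]}, {"rot":[0, 0, 0.06]}]'
python3 - <<'E'
from h import *
c=grab("wrist","w1");print(c["intrinsics"],c["cam_to_world"].round(2))
cv2.imwrite("pics/w1b.png",cv2.resize(c["pixels"],(800,600),interpolation=cv2.INTER_CUBIC))
E
```

```text
time: 1.15
tool_pos: [335.1, -147.2, 311.5]
tcp_rot: [3.141, -0.0, 0.248]
contact_force: [1.0, -1.5, -0.0]
grip_width: 85.4
finger_force: 0.0
time: 2.15
tool_pos: [528.6, 261.0, 330.9]
tcp_rot: [3.141, 0.001, 0.249]
contact_force: [0.3, -0.6, 0.4]
grip_width: 85.2
finger_force: 0.0
time: 2.4
tool_pos: [528.3, 260.0, 330.2]
tcp_rot: [3.141, 0.002, 0.067]
contact_force: [0.9, -0.7, -0.8]
grip_width: 85.6
finger_force: 0.0
[[312.99610721   0.         275.1306    ]
 [  0.         312.99610721 213.08842498]
 [  0.           0.           1.        ]] [[ 7.0000e-02 -9.6000e-01 -2.8000e-01  5.9828e+02]
 [-1.0000e+00 -6.0000e-02 -2.0000e-02  2.6506e+02]
 [ 0.0000e+00  2.8000e-01 -9.6000e-01  4.6501e+02]
 [ 0.0000e+00  0.0000e+00  0.0000e+00  1.0000e+00]]
```

View pics/w1b.png

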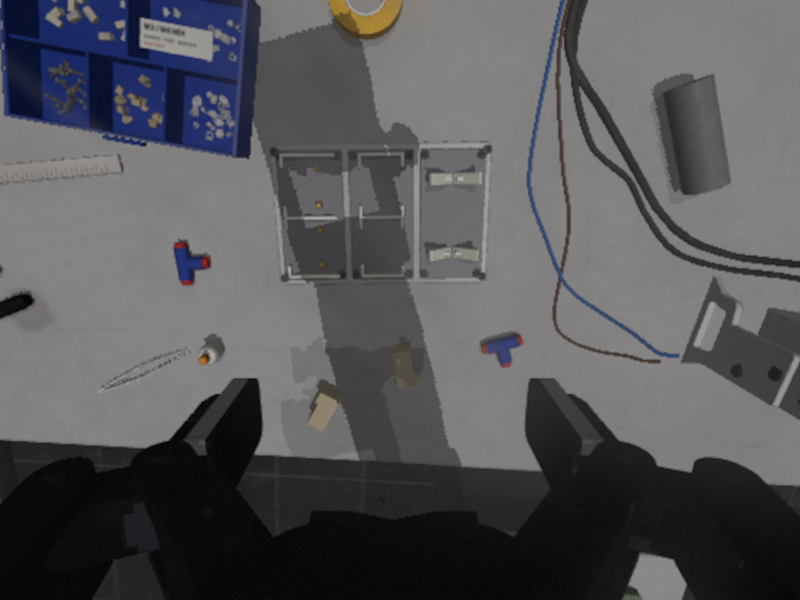

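```bash
cat >> h.py <<'E'
def fit(c,ctr,zlo,r=40):
    P=cloud(c);m=(np.hypot(*(P[...,:2]-np.array(ctr)).transpose(2,0,1))<r)&(P[...,2]>zlo)&(P[...,2]<60)&(c["range_z"]>0)
    q=P[m];(cx,cy),(w,h),a=cv2.minAreaRect(q[:,:2].astype(np.float32))
    if w>h:a+=90   # a: dir of short side; long side at a+90
    return len(q),round(cx,1),round(cy,1),round(min(w,h),1),round(max(w,h),1),"longdir",round((a+90)%180,1),"ztop",round(np.percentile(q[:,2],90),1)
E
python3 - <<'E'
from h import *
w=dict(np.load("w1.npz"));t=dict(np.load("top0.npz"))
q=lambda a:np.array(a)*.7
print(onplane(w,q([(274,150),(491,143),(488,282),(279,284)]),12).round(1))
print(onplane(w,q([(317,168),(319,205),(320,231),(322,264)]),19.5).round(1))
for n,ctr,z,r in[("t0",(493,468),5,36),("t1",(424,136),5,36),("b0",(396,240),13,36),("b1",(341,326),13,36),("tube",(644,-10),18,62),("glue",(400,446),8,25),("tape",(745,297),8,50)]:
    for c in(t,w):
        try:print(n,fit(c,ctr,z,r))
        except Exception as e:print(n,e)
    print()
E
```

```text
[[613.2 379.7  12. ]
 [633.2 173.   12. ]
 [497.6 158.7  12. ]
 [481.1 375.6  12. ]]
[[599.3 337.1  19.5]
 [565.  334.5  19.5]
 [539.8 333.   19.5]
 [506.8 330.3  19.5]]
t0 (171, 496.8, 474.3, 37.9, 39.9, 'longdir', 41.3, 'ztop', np.float64(15.8))
t0 (414, 496.3, 465.1, 32.8, 43.5, 'longdir', 5.1, 'ztop', np.float64(15.1))

t1 (180, 423.8, 137.1, 41.6, 64.5, 'longdir', 166.8, 'ztop', np.float64(15.4))
t1 (359, 419.5, 131.1, 34.1, 44.1, 'longdir', 110.3, 'ztop', np.float64(15.3))

b0 (186, 398.1, 239.7, 23.0, 41.9, 'longdir', 12.9, 'ztop', np.float64(26.0))
b0 (394, 399.1, 237.9, 23.7, 43.0, 'longdir', 12.8, 'ztop', np.float64(25.4))

b1 (199, 341.3, 328.0, 23.4, 42.0, 'longdir', 154.5, 'ztop', np.float64(25.9))
b1 (386, 341.9, 326.4, 23.8, 43.8, 'longdir', 155.2, 'ztop', np.float64(25.0))

tube (698, 650.1, -13.9, 38.7, 98.8, 'longdir', 24.9, 'ztop', np.float64(39.1))
tube (2648, 649.9, -16.0, 39.0, 98.1, 'longdir', 24.6, 'ztop', np.float64(39.8))

glue (87, 400.0, 449.9, 19.3, 20.7, 'longdir', 146.9, 'ztop', np.float64(36.9))
glue (220, 402.9, 446.5, 17.0, 20.5, 'longdir', 47.8, 'ztop', np.float64(37.1))

tape (506, 752.3, 303.1, 65.5, 77.0, 'longdir', 24.9, 'ztop', np.float64(20.1))
tape (884, 728.6, 297.4, 26.7, 63.5, 'longdir', 93.8, 'ztop', np.float64(20.0))
```

```bash
python3 - <<'E'
from h import *
w=dict(np.load("w1.npz"));t=dict(np.load("top0.npz"))
for c in(t,w):
    P=cloud(c);m=(abs(P[...,0]-555)<85)&(abs(P[...,1]-270)<125)&(P[...,2]>5)&(P[...,2]<45)&(c["range_z"]>0)
    m=cv2.morphologyEx(m.astype(np.uint8),cv2.MORPH_OPEN,np.ones((3,3)))>0
    print("plate",cv2.minAreaRect(P[m][:,:2].astype(np.float32)),np.percentile(P[m][:,2],50))
    m=(abs(P[...,0]-565)<70)&(abs(P[...,1]-204)<45)&(P[...,2]>24)&(P[...,2]<45)
    for hi in(0,1):
        q=P[m&((P[...,0]>562)==hi)];print("saddle",len(q),q.mean(0).round(1),q.min(0).round(1),q.max(0).round(1))
s=observe();print(step(s,[496.3,465.1,100],np.deg2rad(5.1)))
E
```

```text
plate ((555.9926147460938, 273.77490234375), (136.40721130371094, 210.5050048828125), 5.868600368499756) 9.582031432867097
saddle 60 [525.7 201.3  30.1] [519.4 178.3  24.1] [533.  226.5  38.8]
saddle 58 [597.6 207.6  29.7] [590.7 184.2  24.4] [603.8 232.5  35.6]
plate ((557.01611328125, 272.9896545410156), (139.340576171875, 215.44851684570312), 4.350687503814697) 10.368887760170253
saddle 177 [527.3 199.8  30.4] [519.5 176.5  24. ] [533.7 224.9  36.7]
saddle 197 [598.5 205.   30.7] [591.8 181.7  24.1] [605.1 230.3  37.4]
(array([ -18.2, -207.2,  230.3]), np.float64(-0.024))
```

```bash
python3 -m creep '[{"d":[-3, -34.5, 32], "rot":[0, 0, -0.004]}, {"d":[-3, -34.5, 32], "rot":[0, 0, -0.004]}, {"d":[-3, -34.5, 32], "rot":[0, 0, -0.004]}, {"d":[-3, -34.5, 32], "rot":[0, 0, -0.004]}, {"d":[-3, -34.5, 32], "rot":[0, 0, -0.004]}, {"d":[-3, -34.5, 32], "rot":[0, 0, -0.004]}, {}]' 65
python3 - <<'E'
from h import *
w=dict(np.load("w1.npz"));P=cloud(w)
q=P[60:115,150:185].reshape(-1,3);q=q[q[:,2]>15];print("bin",q.min(0),q.max(0))
c=grab("wrist","w2");print(fit(c,(496,465),5,36));s=observe();print(s["tool_pos"],step(s,[496.3,465.1,14],np.deg2rad(5.1)))
E
```

```text
time: 3.03
tool_pos: [492.0, 442.2, 152.4]
tcp_rot: [3.137, 0.013, 0.099]
contact_force: [-1.6, -0.3, -1.7]
grip_width: 64.8
finger_force: 0.0
bin [598.27512498 265.06402263  15.02233016] [667.61522115 433.90299727 465.014735  ]
(1040, 496.4, 465.9, 32.9, 43.8, 'longdir', 6.6, 'ztop', np.float64(14.9))
[493.9917074  440.54720387 155.41117872] (array([  6.1, -24.9, 141.2]), np.float64(0.009))
```

View pics/w2.png

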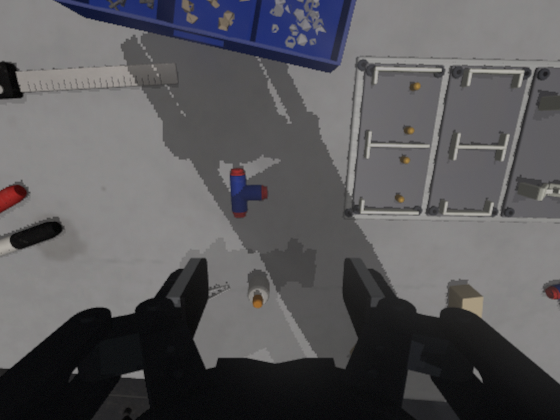

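```bash
python3 -m creep '[{"d":[3, -13, 20]}, {"d":[3, -13, 28]}, {"d":[0, 0, 28]}, {"d":[0, 0, 28]}, {"d":[0, 0, 22]}, {"d":[0, 0, 11]}, {"d":[0, 0, 4]}, {}]' 60
python3 - <<'E'
from h import *
s=observe();print(s["tool_pos"],s["tcp_rot"],step(s,[496.3,465.5,13],.1),s["contact_force"])
E
```

```text
time: 3.75
tool_pos: [502.3, 466.0, 20.8]
tcp_rot: [3.141, 0.0, 0.092]
contact_force: [-0.3, 0.3, 0.7]
grip_width: 60.1
finger_force: 0.0
[502.29510633 465.99273958  20.84900628] [3.14134617e+00 3.34390042e-05 9.22450798e-02] (array([-6. , -0.1,  7.8]), np.float64(-0.008)) [-0.29751671  0.27783784  0.71945652]
```

```bash
python3 -m creep '[{"d":[-6, 0, 0]}, {"d":[0, 0, 4]}, {"d":[0, 0, 4]}, {}]' 60
python3 -m creep '[{}, {}, {}, {}, {}, {}, {}]' 5
python3 -m creep '[{"d":[0, 0, -20]}, {"d":[0, 0, -30]}, {"d":[0, 0, -20]}, {}]'
python3 - <<'E'
from h import *
s=observe();print(step(s,[580,345.2,85],.084))
E
```

```text
time: 4.08
tool_pos: [495.7, 466.2, 13.0]
tcp_rot: [-3.141, -0.0, 0.093]
contact_force: [-0.6, -0.3, 0.1]
grip_width: 60.3
finger_force: 0.0
time: 4.67
tool_pos: [496.4, 466.5, 13.3]
tcp_rot: [-3.141, -0.001, 0.093]
contact_force: [-0.6, 1.4, 4.4]
grip_width: 30.6
finger_force: 59.7
time: 5.0
tool_pos: [498.7, 468.3, 88.0]
tcp_rot: [-3.137, -0.008, 0.093]
contact_force: [1.2, 0.4, 1.4]
grip_width: 30.5
finger_force: 59.4
(array([ 69.5, 130.1,   2.9]), np.float64(0.009))
```

```bash
python3 -m creep '[{"d":[14, 26, 0], "rot":[0, 0, 0.002]}, {"d":[14, 26, 0], "rot":[0, 0, 0.002]}, {"d":[14, 26, 0], "rot":[0, 0, 0.002]}, {"d":[14, 26, 0], "rot":[0, 0, 0.002]}, {"d":[14, 26, 0]}, {}]'
python3 - <<'E'
from h import *
c=grab("wrist","w3");P=cloud(dict(np.load("w2.npz")));q=P[40:75,250:345].reshape(-1,3);q=q[(q[:,2]>12)];print("bin",np.percentile(q,[1,50,99],axis=0).round(0))
s=observe();print(s["tool_pos"],s["tcp_rot"],step(s,[580,345.2,24],.084))
E
```

```text
time: 5.5
tool_pos: [579.5, 337.4, 81.0]
tcp_rot: [3.138, 0.001, 0.08]
contact_force: [0.2, 0.2, 0.1]
grip_width: 30.2
finger_force: 59.5
bin [[563. 406.  13.]
 [608. 434.  36.]
 [622. 472. 286.]]
[577.92964976 339.64903543  80.97020573] [3.14035986e+00 1.97091725e-03 8.03413428e-02] (array([ 2.6, -5.4, 57. ]), np.float64(-0.004))
```

View pics/w3.png

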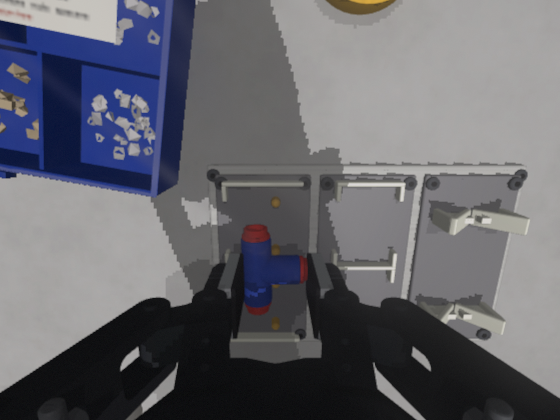

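```bash
python3 -m creep '[{"d":[2.5, -5, 10]}, {"d":[0, 0, 15]}, {"d":[0, 0, 15]}, {"d":[0, 0, 10]}, {"d":[0, 0, 6]}, {}]'; python3 - <<'E'
from h import *
s=observe();print(s["tool_pos"],s["tcp_rot"],step(s,[580,345.2,24],.084),s["contact_force"])
E
```

```text
time: 6.05
tool_pos: [577.1, 348.2, 24.3]
tcp_rot: [3.14, 0.004, 0.086]
contact_force: [0.2, -0.9, 0.1]
grip_width: 30.4
finger_force: 59.6
[577.08203102 348.17077903  24.32971619] [3.14026359 0.00409992 0.08614994] (array([2.7, 3.2, 0.3]), np.float64(0.002)) [ 0.23753036 -0.86574142  0.11066597]
```

```bash
python3 -m creep '[{"d":[1.5, 2, 0]}, {"d":[0, 0, 1]}, {}]'
python3 -m creep '[{}, {}, {}, {}]' 46
python3 -m creep '[{"d":[0, 0, -20]}, {"d":[0, 0, -30]}, {"d":[0, 0, -30]}, {"d":[-10, 0, -15]}, {}]'
python3 - <<'E'
from h import *
c=grab("wrist","w4");print(fit(c,(580,345),16,30))
s=observe();print(s["tool_pos"],s["tcp_rot"],step(s,[398.6,238.5,90],.223))
E
```

```text
time: 6.3
tool_pos: [580.8, 346.1, 25.4]
tcp_rot: [3.142, -0.0, 0.085]
contact_force: [-0.2, 0.4, -1.2]
grip_width: 30.2
finger_force: 59.6
time: 6.63
tool_pos: [580.9, 346.2, 25.8]
tcp_rot: [-3.141, -0.0, 0.085]
contact_force: [0.4, 0.2, -0.4]
grip_width: 46.1
finger_force: 0.0
time: 7.05
tool_pos: [573.1, 346.9, 126.5]
tcp_rot: [-3.138, -0.009, 0.085]
contact_force: [-0.3, 0.2, 0.8]
grip_width: 45.9
finger_force: 0.0
(1532, 580.1, 348.2, 38.1, 59.7, 'longdir', 177.9, 'ztop', np.float64(24.9))
[572.21028333 346.19395575 123.89768106] [-3.13965339 -0.00545666  0.08515154] (array([-182.3,   92.6,   32.7]), np.float64(-0.138))
```

View pics/w4.png

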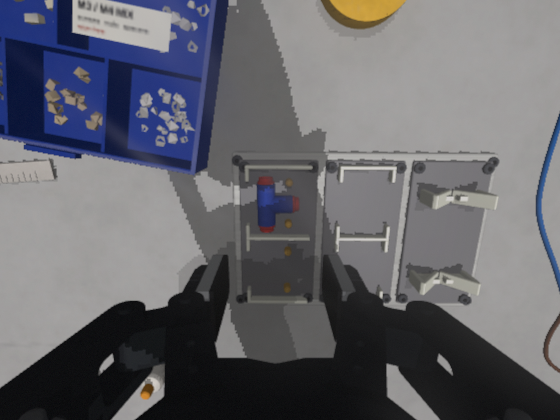

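```bash
python3 -m creep '[{"d":[-26, 13, 3], "rot":[0, 0, -0.02]}, {"d":[-26, 13, 3], "rot":[0, 0, -0.02]}, {"d":[-26, 13, 5], "rot":[0, 0, -0.02]}, {"d":[-26, 13, 5], "rot":[0, 0, -0.02]}, {"d":[-26, 13, 5], "rot":[0, 0, -0.02]}, {"d":[-26, 13, 5], "rot":[0, 0, -0.02]}, {"d":[-26, 13, 5], "rot":[0, 0, -0.02]}, {}, {}]' 55
python3 - <<'E'
from h import *
c=grab("wrist","w5");print(fit(c,(399,239),13,30))
s=observe();print(s["tool_pos"],s["tcp_rot"],step(s,[398.6,238.5,12],.223))
E
```

```text
time: 7.85
tool_pos: [401.0, 227.7, 87.5]
tcp_rot: [3.141, 0.005, 0.224]
contact_force: [0.3, 0.5, 0.3]
grip_width: 54.7
finger_force: 0.0
(2009, 398.7, 238.3, 23.7, 42.6, 'longdir', 13.5, 'ztop', np.float64(25.1))
[403.29395793 228.68901708  88.64584562] [3.14150441e+00 1.42593983e-03 2.24168074e-01] (array([ -2.3, -10.6,  76.6]), np.float64(0.001))
```

```bash
python3 -m creep '[{"d":[-2, -10.5, 12], "rot":[0, 0, -0.005]}, {"d":[0, 0, 22], "rot":[0, 0, -0.005]}, {"d":[0, 0, 22]}, {"d":[0, 0, 14]}, {"d":[0, 0, 6]}, {}, {}]' 55
python3 - <<'E'
from h import *
s=observe();print(s["tool_pos"],s["tcp_rot"],step(s,[398.6,238.3,12],.233))
E
```

```text
time: 8.48
tool_pos: [400.8, 239.4, 13.8]
tcp_rot: [-3.141, -0.001, 0.235]
contact_force: [0.6, 0.3, -0.2]
grip_width: 54.8
finger_force: 0.0
[400.76690447 239.35830738  13.7911334 ] [-3.14148343e+00 -7.53637899e-04  2.34891821e-01] (array([-2.4,  0.5,  1.8]), np.float64(0.002))
```

```bash
python3 -m creep '[{"d":[-2, 0.5, 1.5]}, {}, {}, {}, {}, {}, {}, {}, {}]' 5
python3 -m creep '[{"d":[0, 0, -20]}, {"d":[0, 0, -30]}, {"d":[0, 0, -30]}, {}]'
python3 - <<'E'
from h import *
s=observe();print(s["tool_pos"],step(s,[585.8,275.7,95],.084))
E
```

```text
time: 9.23
tool_pos: [398.9, 238.3, 13.2]
tcp_rot: [-3.141, -0.002, 0.235]
contact_force: [-0.4, -0.2, 6.2]
grip_width: 22.9
finger_force: 59.4
time: 9.57
tool_pos: [402.1, 239.6, 97.5]
tcp_rot: [-3.14, -0.011, 0.235]
contact_force: [1.2, 0.7, 0.2]
grip_width: 22.8
finger_force: 58.7
[402.11726866 239.56522514  97.53912628] (array([187. ,   7.6,   4.6]), np.float64(0.151))
```

```bash
python3 -m creep '[{"d":[31, -1, 0], "rot":[0, 0, 0.025]}, {"d":[31, -1, 0], "rot":[0, 0, 0.025]}, {"d":[31, -1, 0], "rot":[0, 0, 0.025]}, {"d":[31, -1, 0], "rot":[0, 0, 0.025]}, {"d":[31, -1, 0], "rot":[0, 0, 0.025]}, {"d":[31, -1, 0], "rot":[0, 0, 0.025]}, {}, {}]'
python3 - <<'E'
from h import *
c=grab("wrist","w6")
s=observe();print(s["tool_pos"],s["tcp_rot"],step(s,[585.8,275.7,24],.084))
E
```

```text
time: 10.23
tool_pos: [580.6, 275.3, 90.8]
tcp_rot: [3.141, 0.001, 0.084]
contact_force: [-0.2, 0.7, -1.0]
grip_width: 22.5
finger_force: 58.7
[578.98772129 275.23880942  90.61931261] [3.14106863e+00 2.94593968e-03 8.45993671e-02] (array([ 7. ,  0.1, 66.6]), np.float64(0.001))
```

View pics/w6.png

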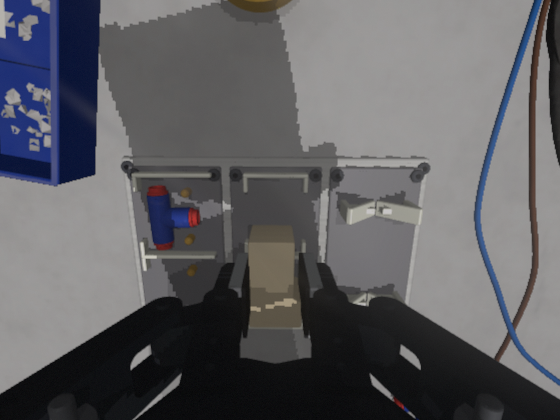

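```bash
python3 -m creep '[{"d":[5, 0, 12]}, {"d":[0, 0, 18]}, {"d":[0, 0, 18]}, {"d":[0, 0, 12]}, {"d":[0, 0, 6]}, {}, {}]'; python3 - <<'E'
from h import *
s=observe();print(s["tool_pos"],s["tcp_rot"],step(s,[585.8,275.7,24],.084),s["contact_force"])
E
```

```text
time: 10.87
tool_pos: [584.5, 276.2, 25.9]
tcp_rot: [3.142, 0.0, 0.085]
contact_force: [-0.3, 0.4, -0.7]
grip_width: 22.9
finger_force: 58.8
[584.50534442 276.16310014  25.9411009 ] [3.14157287e+00 1.95141785e-04 8.51580475e-02] (array([1.3, 0.6, 1.9]), np.float64(0.001)) [-0.34605727  0.35572458 -0.68892065]
```

```bash
python3 -m creep '[{"d":[1, 0.5, 1]}, {"d":[0, 0, 1]}, {}]'
python3 -m creep '[{}, {}, {}, {}]' 40
python3 -m creep '[{"d":[0, 0, -20]}, {"d":[0, 0, -30]}, {"d":[0, 0, -30]}, {"d":[0, 0, -30]}, {}]'
python3 -m creep '[{"rot":[0, 0, -0.116]}, {"rot":[0, 0, -0.116]}, {"rot":[0, 0, -0.116]}, {"rot":[0, 0, -0.116]}, {"rot":[0, 0, -0.116]}, {"rot":[0, 0, -0.116]}, {"rot":[0, 0, -0.116]}, {"rot":[0, 0, -0.116]}, {"rot":[0, 0, -0.116]}, {"rot":[0, 0, -0.116]}]' 62
python3 -m creep '[{"rot":[0, 0, -0.116]}, {"rot":[0, 0, -0.116]}, {"rot":[0, 0, -0.116]}, {"rot":[0, 0, -0.116]}, {"rot":[0, 0, -0.116]}, {"rot":[0, 0, -0.116]}, {"rot":[0, 0, -0.116]}, {"rot":[0, 0, -0.116]}, {"rot":[0, 0, -0.116]}, {"rot":[0, 0, -0.116]}]'
python3 -m creep '[{"rot":[0, 0, -0.116]}, {"rot":[0, 0, -0.116]}, {"rot":[0, 0, -0.116]}, {"rot":[0, 0, -0.116]}, {"rot":[0, 0, -0.116]}, {"rot":[0, 0, -0.116]}, {"rot":[0, 0, -0.116]}, {"rot":[0, 0, -0.116]}, {"rot":[0, 0, -0.116]}, {"rot":[0, 0, -0.116]}, {}]'
python3 - <<'E'
from h import *
c=grab("wrist","w7")
s=observe();print(s["tool_pos"],s["tcp_rot"],step(s,[650,-15,110],.431))
E
```

```text
time: 11.12
tool_pos: [586.2, 275.7, 24.4]
tcp_rot: [-3.141, -0.001, 0.085]
contact_force: [-0.2, 0.4, -0.3]
grip_width: 22.9
finger_force: 58.8
time: 11.45
tool_pos: [586.1, 275.7, 24.3]
tcp_rot: [-3.141, -0.0, 0.085]
contact_force: [0.1, 0.3, -1.1]
grip_width: 40.0
finger_force: 0.0
time: 11.87
tool_pos: [590.9, 277.4, 142.5]
tcp_rot: [-3.138, -0.014, 0.085]
contact_force: [0.9, 0.5, 1.9]
grip_width: 40.0
finger_force: 0.0
time: 12.7
tool_pos: [585.7, 275.6, 133.7]
tcp_rot: [-3.141, 0.0, 1.251]
contact_force: [-0.7, -0.1, -0.4]
grip_width: 62.0
finger_force: 0.0
time: 13.53
tool_pos: [585.8, 275.6, 133.7]
tcp_rot: [-3.141, -0.0, 2.411]
contact_force: [-0.7, -1.1, 0.5]
grip_width: 62.2
finger_force: 0.0
time: 14.45
tool_pos: [585.8, 275.6, 133.8]
tcp_rot: [3.142, -0.0, -2.717]
contact_force: [0.8, 0.0, -0.5]
grip_width: 62.2
finger_force: 0.0
[585.773221   275.62774627 133.7989251 ] [ 3.14156221e+00 -3.88722373e-04 -2.72071634e+00] (array([  60.1, -291.5,   23.8]), np.float64(-0.01))
```

View pics/w7.png

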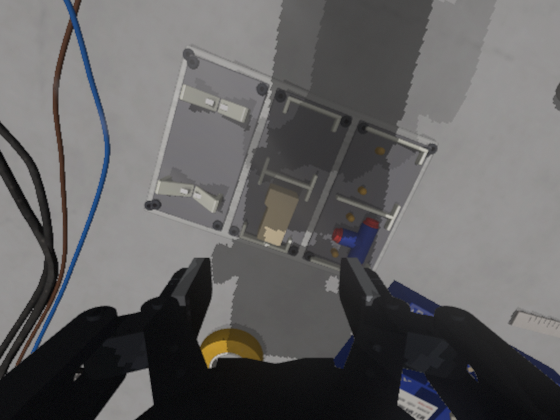

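```bash
python3 -m creep '[{"d":[6.5, -32, 1]}, {"d":[6.5, -32, 1]}, {"d":[6.5, -32, 1]}, {"d":[6.5, -32, 1]}, {"d":[6.5, -32, 1]}, {"d":[6.5, -32, 1]}, {"d":[6.5, -32, 1]}, {"d":[6.5, -32, 1]}, {"d":[6.5, -32, 1]}, {}, {}]'
python3 - <<'E'
from h import *
c=grab("wrist","w8");print(fit(c,(650,-15),18,62))
s=observe();print(s["tool_pos"],s["tcp_rot"],step(s,[650,-15,12],.431))
E
```

```text
time: 15.42
tool_pos: [651.1, -13.0, 124.9]
tcp_rot: [3.141, 0.0, -2.724]
contact_force: [0.4, 0.6, -0.1]
grip_width: 61.9
finger_force: 0.0
(6117, 651.2, -15.8, 38.8, 98.3, 'longdir', 24.5, 'ztop', np.float64(39.5))
[650.76085164 -11.46363276 124.85908875] [ 3.14080904e+00 -1.49284268e-04 -2.72200646e+00] (array([  2.1,  -3. , 112.9]), np.float64(-0.011))
```

View pics/w8.png

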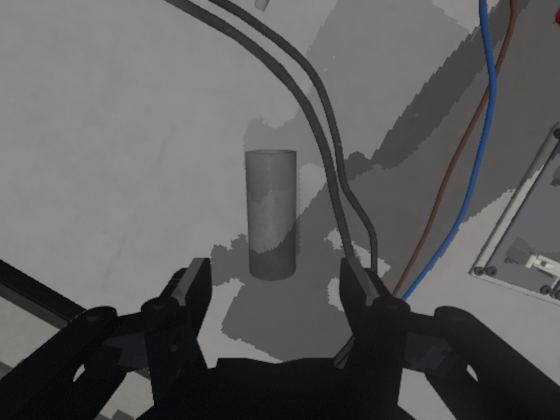

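```bash
python3 -m creep '[{"d":[0, -3, 20]}, {"d":[0, 0, 30]}, {"d":[0, 0, 30]}, {"d":[0, 0, 16]}, {"d":[0, 0, 8]}, {}, {}]' 53
python3 - <<'E'
from h import *
s=observe();print(s["tool_pos"],s["tcp_rot"],step(s,[650.8,-15.6,13],.428),s["contact_force"],s["grip_width"])
E
```

```text
time: 16.05
tool_pos: [652.4, -12.6, 21.5]
tcp_rot: [-3.142, 0.0, -2.718]
contact_force: [0.2, 0.0, -0.6]
grip_width: 52.9
finger_force: 0.0
[652.35304452 -12.61479959  21.49862109] [-3.14151322e+00  3.71903216e-04 -2.71756725e+00] (array([ 2.6, -2.1,  8.5]), np.float64(-0.004)) [ 0.16180162  0.02925333 -0.6362327 ] 52.87739665196492
```

```bash
python3 -m creep '[{"d":[2.5, -2, 2]}, {"d":[0, 0, 4]}, {"d":[0, 0, 2.5]}, {}]'
python3 -m creep '[{}, {}, {}, {}, {}, {}]' 20
python3 -m creep '[{"d":[0, 0, -20]}, {"d":[0, 0, -30]}, {"d":[0, 0, -30]}, {"d":[0, 0, -20]}, {}]'
python3 - <<'E'
from h import *
s=observe();print(s["tool_pos"],step(s,[562.3,203.4,110],.084))
E
```

```text
time: 16.38
tool_pos: [650.7, -16.6, 12.8]
tcp_rot: [-3.141, 0.0, -2.719]
contact_force: [0.1, 1.4, -0.3]
grip_width: 53.0
finger_force: 0.0
time: 16.88
tool_pos: [651.2, -16.7, 13.2]
tcp_rot: [-3.141, 0.001, -2.718]
contact_force: [-0.5, -0.8, 4.0]
grip_width: 37.2
finger_force: 60.3
time: 17.3
tool_pos: [654.3, -17.0, 118.3]
tcp_rot: [-3.136, 0.008, -2.718]
contact_force: [1.1, 0.5, -0.4]
grip_width: 37.3
finger_force: 60.3
[654.34419755 -17.00397981 118.31237848] (array([ -6.6, 238.8,   7.1]), np.float64(0.339))
```

```bash
python3 -m creep '[{"d":[4, 29, 0], "rot":[0, 0, 0.042]}, {"d":[4, 29, 0], "rot":[0, 0, 0.042]}, {"d":[4, 29, 0], "rot":[0, 0, 0.042]}, {"d":[4, 29, 0], "rot":[0, 0, 0.042]}, {"d":[4, 29, 0], "rot":[0, 0, 0.042]}, {"d":[4, 29, 0], "rot":[0, 0, 0.042]}, {"d":[4, 29, 0], "rot":[0, 0, 0.042]}, {"d":[4, 29, 0], "rot":[0, 0, 0.042]}, {}, {}]'
python3 - <<'E'
from h import *
c=grab("wrist","w9")
s=observe();print(s["tool_pos"],s["tcp_rot"],step(s,[562.3,203.4,35],.084))
E
```

```text
time: 18.13
tool_pos: [555.3, 198.1, 110.9]
tcp_rot: [-3.141, -0.003, -3.051]
contact_force: [0.4, 0.0, -0.7]
grip_width: 37.1
finger_force: 60.4
[555.96647646 197.08584823 111.17372482] [-3.14080316e+00 -2.30265201e-03 -3.05245953e+00] (array([-7. ,  5.8, 76.2]), np.float64(0.005))
```

View pics/w9.png

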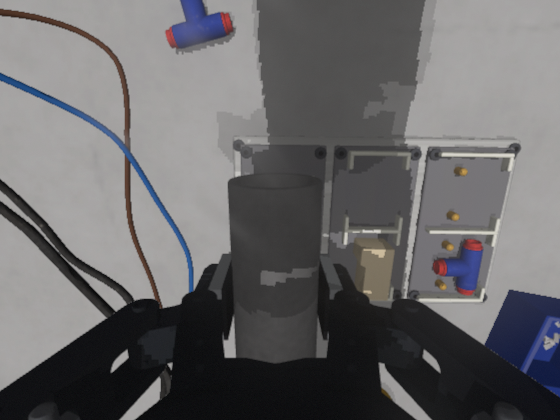

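```bash
python3 -m creep '[{"d":[-3.5, 3, 12], "rot":[0, 0, 0.005]}, {"d":[-3.5, 3, 20]}, {"d":[0, 0, 20]}, {"d":[0, 0, 12]}, {"d":[0, 0, 7]}, {}, {}]'; python3 - <<'E'
from h import *
s=observe();print(s["tool_pos"],s["tcp_rot"],step(s,[562.3,203.4,35],.084),s["contact_force"])
E
```

```text
time: 18.77
tool_pos: [563.6, 203.0, 41.2]
tcp_rot: [-3.141, -0.001, -3.06]
contact_force: [0.3, -0.3, -0.6]
grip_width: 37.2
finger_force: 60.4
[563.59167678 202.95739475  41.20376669] [-3.14148034e+00 -7.16899367e-04 -3.06032282e+00] (array([1.2, 0.5, 6.2]), np.float64(-0.003)) [ 0.26347267 -0.25136491 -0.58176628]
```

```bash
python3 -m creep '[{"d":[1, 0.5, 2]}, {"d":[0, 0, 2]}, {"d":[0, 0, 1.5]}, {}, {}]'
```

```text
time: 19.18
tool_pos: [562.6, 204.1, 36.5]
tcp_rot: [3.142, 0.001, -3.059]
contact_force: [0.8, -0.1, -1.7]
grip_width: 37.4
finger_force: 60.4
```

```bash
python3 -m creep '[{"d":[0, 0, 1.2]}, {}]'
python3 -m creep '[{}, {}, {}, {}]' 52
python3 -m creep '[{"d":[0, 0, -15]}, {"d":[0, 0, -25]}, {"d":[0, 0, -30]}, {"d":[0, 0, -30]}, {}, {}]'
python3 - <<'E'
from h import *
c=grab("wrist","w10");print(fit(c,(562,203),27,62))
s=observe();print(s["tool_pos"],s["tcp_rot"],step(s,[341.6,327,100],np.deg2rad(155)))
E
```

```text
time: 19.35
tool_pos: [562.7, 204.0, 35.1]
tcp_rot: [3.142, 0.001, -3.059]
contact_force: [-0.2, -0.0, 0.8]
grip_width: 37.3
finger_force: 60.4
time: 19.68
tool_pos: [562.5, 204.0, 35.0]
tcp_rot: [3.142, 0.0, -3.059]
contact_force: [-0.1, 0.8, 0.2]
grip_width: 52.2
finger_force: 0.0
time: 20.18
tool_pos: [564.5, 204.4, 137.9]
tcp_rot: [3.141, 0.006, -3.059]
contact_force: [0.7, -0.2, 0.1]
grip_width: 52.0
finger_force: 0.0
(4972, 562.0, 222.1, 83.8, 98.3, 'longdir', 4.3, 'ztop', np.float64(59.6))
[562.80938978 204.06076735 135.64914023] [ 3.14139499e+00  1.52871784e-03 -3.05935007e+00] (array([210.4, 140.7,  35.4]), np.float64(0.519))
```

View pics/w10.png

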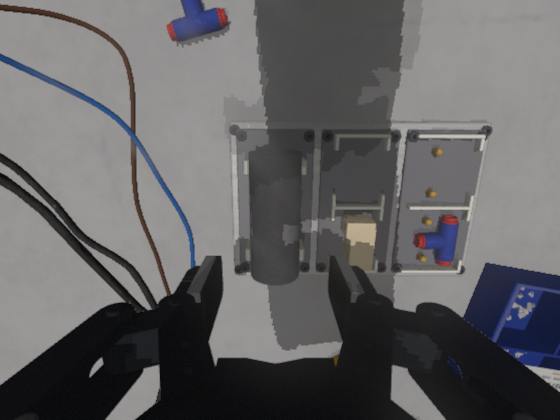

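```bash
python3 -m creep '[{"d":[30, 10, 0], "rot":[0, 0, 0.065]}, {"d":[30, 10, 0], "rot":[0, 0, 0.065]}, {"d":[30, 10, 5], "rot":[0, 0, 0.065]}, {"d":[30, 10, 5], "rot":[0, 0, 0.065]}, {"d":[30, 10, 5], "rot":[0, 0, 0.065]}, {"d":[30, 10, 5], "rot":[0, 0, 0.065]}, {"d":[30, 10, 5], "rot":[0, 0, 0.065]}, {"d":[30, 10, 5], "rot":[0, 0, 0.065]}, {}, {}]' 52
python3 - <<'E'
from h import *
c=grab("wrist","w11");print(fit(c,(341.6,327),13,30))
s=observe();print(s["tool_pos"],s["tcp_rot"],step(s,[341.6,327,13],np.deg2rad(155)))
E
```

```text
time: 21.07
tool_pos: [336.2, 316.2, 102.8]
tcp_rot: [-3.137, -0.002, 2.708]
contact_force: [0.0, -0.3, -1.8]
grip_width: 52.4
finger_force: 0.0
(1737, 342.2, 327.1, 23.5, 42.6, 'longdir', 155.2, 'ztop', np.float64(25.2))
[337.85056648 316.11998376 103.53293139] [-3.13891109e+00 -1.14374451e-03  2.70615472e+00] (array([ 1.1, 11.7, 90.5]), np.float64(0.001))
```

```bash
python3 -m creep '[{"d":[0.5, 11, 12]}, {"d":[0, 0, 25]}, {"d":[0, 0, 25]}, {"d":[0, 0, 18]}, {"d":[0, 0, 8]}, {}, {}]'
python3 - <<'E'
from h import *
s=observe();print(s["tool_pos"],s["tcp_rot"],step(s,[342,327,12],np.deg2rad(155)),s["contact_force"])
E
```

```text
time: 21.7
tool_pos: [344.0, 326.3, 16.8]
tcp_rot: [-3.141, -0.0, 2.703]
contact_force: [-0.6, -0.2, -0.3]
grip_width: 52.0
finger_force: 0.0
[343.99950764 326.30224374  16.82490089] [-3.14108413e+00 -1.53918861e-04  2.70266410e+00] (array([ 2.1, -0.2,  4.8]), np.float64(-0.003)) [-0.55876183 -0.20112971 -0.33079302]
```

```bash
python3 -m creep '[{"d":[2, 0, 2]}, {"d":[0, 0, 2.5]}, {}]'
python3 -m creep '[{}, {}, {}, {}, {}, {}, {}]' 5
python3 -m creep '[{"d":[0, 0, -20]}, {"d":[0, 0, -30]}, {"d":[0, 0, -30]}, {}, {}]'
python3 - <<'E'
from h import *
s=observe();print(s["tool_pos"],step(s,[527,270.7,95],.084))
E
```

```text
time: 21.95
tool_pos: [342.0, 328.0, 13.1]
tcp_rot: [3.14, 0.001, 2.704]
contact_force: [-0.5, 0.8, 0.5]
grip_width: 51.7
finger_force: 0.0
time: 22.53
tool_pos: [342.0, 328.1, 13.1]
tcp_rot: [3.14, 0.001, 2.704]
contact_force: [-0.4, 0.5, 4.6]
grip_width: 22.5
finger_force: 60.5
time: 22.95
tool_pos: [342.8, 328.5, 94.1]
tcp_rot: [3.138, 0.002, 2.704]
contact_force: [-0.0, -0.8, -1.1]
grip_width: 22.4
finger_force: 59.8
[342.75219946 328.53119522  94.05938985] (array([-191.4,   25.7,   -0.4]), np.float64(-0.522))
```

```bash
python3 -m creep '[{"d":[-27, -3.5, 0], "rot":[0, 0, -0.0745]}, {"d":[-27, -3.5, 0], "rot":[0, 0, -0.0745]}, {"d":[-27, -3.5, 0], "rot":[0, 0, -0.0745]}, {"d":[-27, -3.5, 0], "rot":[0, 0, -0.0745]}, {"d":[-27, -3.5, 0], "rot":[0, 0, -0.0745]}, {"d":[-27, -3.5, 0], "rot":[0, 0, -0.0745]}, {"d":[-27, -3.5, 0], "rot":[0, 0, -0.0745]}, {}, {}]'
python3 - <<'E'
from h import *
s=observe();print(s["tool_pos"],s["tcp_rot"],step(s,[527,270.7,24],.084))
E
```

```text
time: 23.7
tool_pos: [518.7, 263.2, 90.2]
tcp_rot: [-3.141, -0.004, -3.06]
contact_force: [-1.1, 0.4, -0.7]
grip_width: 22.4
finger_force: 59.8
[518.71131613 263.21937302  90.18444047] [-3.14086044 -0.00352218 -3.06027499] (array([-9.1,  6.8, 66.1]), np.float64(-0.003))
```

```bash
python3 -m creep '[{"d":[-4, 3, 6]}, {"d":[-4, 3, 12]}, {"d":[0, 0, 18]}, {"d":[0, 0, 14]}, {"d":[0, 0, 7]}, {}, {}]'; python3 - <<'E'
from h import *
s=observe();print(s["tool_pos"],s["tcp_rot"],step(s,[527,270.7,24],.084),s["contact_force"])
E
```

```text
time: 24.28
tool_pos: [525.1, 271.0, 34.6]
tcp_rot: [-3.141, -0.002, -3.057]
contact_force: [-0.5, 1.2, -0.7]
grip_width: 22.9
finger_force: 59.8
[525.06441153 271.0308056   34.58585434] [-3.14113285e+00 -2.11942421e-03 -3.05723626e+00] (array([-1.9, -0.5, 10.6]), np.float64(0.0)) [-0.52089045  1.19206338 -0.72639397]
```

```bash
python3 -m creep '[{"d":[-1.5, -0.5, 4]}, {"d":[0, 0, 4]}, {"d":[0, 0, 2.5]}, {}, {}]'
python3 -m creep '[{}, {}, {}, {}]' 40
python3 -m creep '[{"d":[0, 0, -20]}, {"d":[0, 0, -30]}, {"d":[0, 0, -30]}, {"d":[0, 0, -20]}, {}]'
python3 -m creep '[{"rot":[0, 0, 0.118]}, {"rot":[0, 0, 0.118]}, {"rot":[0, 0, 0.118]}, {"rot":[0, 0, 0.118]}, {"rot":[0, 0, 0.118]}, {"rot":[0, 0, 0.118]}, {"rot":[0, 0, 0.118]}, {"rot":[0, 0, 0.118]}, {"rot":[0, 0, 0.118]}, {"rot":[0, 0, 0.118]}, {"rot":[0, 0, 0.118]}, {}]' 62
python3 - <<'E'
from h import *
s=observe();print(s["tool_pos"],s["tcp_rot"],step(s,[419.5,131.1,95],1.925))
E
```

```text
time: 24.7
tool_pos: [527.9, 270.4, 24.9]
tcp_rot: [3.142, -0.0, -3.058]
contact_force: [0.8, 0.2, -0.5]
grip_width: 22.6
finger_force: 59.8
time: 25.03
tool_pos: [528.2, 270.6, 25.2]
tcp_rot: [3.141, 0.001, -3.058]
contact_force: [0.4, -0.2, 0.8]
grip_width: 40.1
finger_force: 0.0
time: 25.45
tool_pos: [532.0, 271.9, 131.1]
tcp_rot: [3.139, 0.011, -3.058]
contact_force: [1.4, 0.7, 0.5]
grip_width: 40.1
finger_force: 0.0
time: 26.45
tool_pos: [527.3, 270.2, 123.9]
tcp_rot: [-3.14, -0.0, 1.925]
contact_force: [-1.0, 0.4, 0.7]
grip_width: 61.7
finger_force: 0.0
[527.29935664 270.21983378 123.85191802] [-3.13985535e+00 -5.01606852e-05  1.92540028e+00] (array([ -93. , -149.3,   29.1]), np.float64(0.0))
```

```bash
python3 -m creep '[{"d":[-16, -25, 0]}, {"d":[-16, -25, 2]}, {"d":[-16, -25, 5]}, {"d":[-15, -25, 5]}, {"d":[-15, -25, 5]}, {"d":[-15, -25, 5]}, {}, {}]'
python3 - <<'E'
from h import *
c=grab("wrist","w12");print(fit(c,(419.5,131.1),5,33))
s=observe();print(s["tool_pos"],s["tcp_rot"],step(s,[419.5,131.1,13],1.925))
E
```

```text
time: 27.12
tool_pos: [418.2, 130.2, 102.0]
tcp_rot: [-3.14, -0.001, 1.928]
contact_force: [0.4, 0.4, -0.6]
grip_width: 62.1
finger_force: 0.0
(1463, 420.2, 132.0, 33.1, 44.4, 'longdir', 108.2, 'ztop', np.float64(15.1))
[419.87939958 130.85469003 102.82052568] [ 3.14112589e+00 -1.85273093e-04  1.92816674e+00] (array([ 0.3, -0.3, 89.8]), np.float64(0.003))
```

View pics/w12.png

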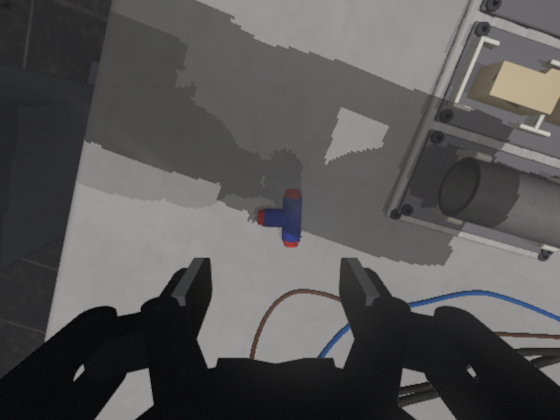

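```bash
python3 -m creep '[{"d":[0, -0.5, 15], "rot":[0, 0, 0.01]}, {"d":[0, 0, 25], "rot":[0, 0, 0.01]}, {"d":[0, 0, 25]}, {"d":[0, 0, 16]}, {"d":[0, 0, 8]}, {}, {}]'
python3 - <<'E'
from h import *
s=observe();print(s["tool_pos"],s["tcp_rot"],step(s,[420,131.6,13],1.905),s["contact_force"])
E
```

```text
time: 27.75
tool_pos: [420.3, 131.3, 14.2]
tcp_rot: [3.141, 0.0, 1.909]
contact_force: [0.2, 0.3, -0.0]
grip_width: 61.9
finger_force: 0.0
[420.33831074 131.32830079  14.16390624] [3.14092902e+00 6.72001653e-05 1.90859119e+00] (array([ 0.4, -0.2,  1.2]), np.float64(0.004)) [ 0.17023007  0.29942227 -0.02341804]
```

```bash
python3 -m creep '[{"d":[0, 0, 1]}, {}, {}, {}, {}, {}, {}, {}]' 5
python3 -m creep '[{"d":[0, 0, -20]}, {"d":[0, 0, -30]}, {"d":[0, 0, -30]}, {"d":[0, 0, -30]}, {}]'
python3 -m creep '[{"rot":[0, 0, -0.12]}, {"rot":[0, 0, -0.12]}, {"rot":[0, 0, -0.12]}, {"rot":[0, 0, -0.12]}, {"rot":[0, 0, -0.12]}, {"rot":[0, 0, -0.12]}, {"rot":[0, 0, -0.12]}, {"rot":[0, 0, -0.12]}, {"rot":[0, 0, -0.12]}, {"rot":[0, 0, -0.12]}, {"rot":[0, 0, -0.12]}, {}]'
python3 - <<'E'
from h import *
s=observe();print(s["tool_pos"],s["tcp_rot"],step(s,[521.3,340.2,100],.084))
E
```

```text
time: 28.42
tool_pos: [420.9, 131.1, 14.4]
tcp_rot: [3.138, 0.001, 1.907]
contact_force: [-0.9, 0.8, 5.8]
grip_width: 30.6
finger_force: 59.2
time: 28.83
tool_pos: [424.5, 131.4, 129.4]
tcp_rot: [3.128, 0.003, 1.907]
contact_force: [1.1, 0.8, -0.6]
grip_width: 30.3
finger_force: 59.8
time: 29.83
tool_pos: [419.1, 130.7, 122.7]
tcp_rot: [-3.142, -0.0, -3.054]
contact_force: [-0.5, -0.0, -0.3]
grip_width: 30.1
finger_force: 59.8
[419.09573816 130.72544545 122.66553612] [-3.14156592e+00 -1.49353990e-04 -3.05405236e+00] (array([-120.1,  199.7,   22.6]), np.float64(0.004))
```

```bash
python3 -m creep '[{"d":[-17, 28, 0]}, {"d":[-17, 28, 0]}, {"d":[-17, 28, 0]}, {"d":[-17, 28, 0]}, {"d":[-17, 28, 3]}, {"d":[-17, 28, 10]}, {"d":[-17, 28, 10]}, {}, {}]'
python3 - <<'E'
from h import *
c=grab("wrist","w13")
s=observe();print(s["tool_pos"],s["tcp_rot"],step(s,[521.3,340.2,25],.084))
E
```

```text
time: 30.58
tool_pos: [520.4, 337.0, 98.0]
tcp_rot: [-3.14, -0.003, -3.056]
contact_force: [-0.8, -0.3, -1.0]
grip_width: 30.0
finger_force: 59.8
[520.3544177  336.11120939  98.75808805] [-3.14039981e+00 -2.14395346e-03 -3.05685803e+00] (array([-1.4,  4.1, 73.8]), np.float64(0.001))
```

View pics/w13.png

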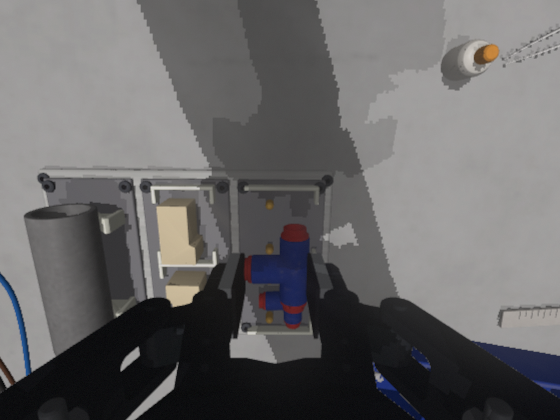

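```bash
python3 -m creep '[{"d":[0, 3, 10]}, {"d":[0, 0, 18]}, {"d":[0, 0, 18]}, {"d":[0, 0, 12]}, {"d":[0, 0, 6]}, {}, {}]'; python3 - <<'E'
from h import *
s=observe();print(s["tool_pos"],s["tcp_rot"],step(s,[521.3,340.2,25],.084),s["contact_force"])
E
```

```text
time: 31.22
tool_pos: [521.0, 338.9, 36.1]
tcp_rot: [-3.142, 0.0, -3.057]
contact_force: [-0.3, 0.3, 0.5]
grip_width: 30.4
finger_force: 59.8
[520.96307581 338.88716959  36.11365321] [-3.14156700e+00  4.97514746e-05 -3.05663645e+00] (array([-0.4,  1.3, 11.1]), np.float64(0.001)) [-0.28574677  0.29927634  0.47435057]
```

```bash
python3 -m creep '[{"d":[0, 2, 4]}, {"d":[0, 0, 4]}, {"d":[0, 0, 3]}, {}, {}]'
python3 -m creep '[{}, {}, {}, {}]' 46
python3 -m creep '[{"d":[0, 0, -20]}, {"d":[0, 0, -30]}, {"d":[0, 0, -30]}, {"d":[0, 0, -30]}, {"d":[-20, 0, -30]}, {"d":[-25, 0, -30]}, {"d":[-25, 0, -20]}, {}, {}]'
python3 - <<'E'
from h import *
c=grab("wrist","w14");cv2.imwrite("pics/w14b.png",cv2.resize(c["pixels"][100:400],None,fx=1.4,fy=1.4,interpolation=cv2.INTER_CUBIC))
# local frame check: nest coords of top-surface pieces
u=np.array([-.084,.9965]);v=np.array([-.9965,-.084]);P=cloud(c);P2=cloud(grab("top","top1"))
for Q,cc in((P,c),(P2,dict(np.load("top1.npz")))):
  for n,o,zl in(("blk",(556.4,273.2),26),("tee",(550.6,342.9),20.5),("tube",(562.3,203.4),48)):
    d=Q[...,:2]-np.array(o);x=d@u;y=d@v
    for sg in((0,) if n=="tube" else(-1,1)):
        m=(abs(x)<30)&(Q[...,2]>zl)&(Q[...,2]<75)&((abs(y)<80) if sg==0 else (abs(y-sg*29.5)<27))
        print(n,sg,m.sum(),"x",np.percentile(x[m],[2,98]).round(1),"y",np.percentile(y[m],[2,98]).round(1),"z",np.percentile(Q[...,2][m],[10,50,90]).round(1))
E
```

```text
time: 31.63
tool_pos: [520.7, 341.3, 24.9]
tcp_rot: [-3.142, 0.0, -3.056]
contact_force: [-0.2, 0.7, -0.4]
grip_width: 30.4
finger_force: 59.7
time: 31.97
tool_pos: [520.8, 341.3, 25.0]
tcp_rot: [3.142, 0.0, -3.056]
contact_force: [0.7, -0.1, 1.3]
grip_width: 45.8
finger_force: 0.0
time: 32.72
tool_pos: [592.3, 347.4, 217.0]
tcp_rot: [3.14, 0.004, -3.057]
contact_force: [0.1, -0.3, -0.4]
grip_width: 46.3
finger_force: 0.0
blk -1 916 x [-10.2  12.4] y [-50.2  -9.6] z [33.1 34.5 35.4]
blk 1 1046 x [-11.4  11.6] y [ 7.1 47.5] z [33.2 34.5 35.4]
tee -1 686 x [-13.9  16. ] y [-50.8 -10.3] z [21.4 23.8 25.1]
tee 1 806 x [-14.1  16.2] y [10.3 51.7] z [21.6 23.8 25.3]
tube 0 4108 x [-13.7  18.8] y [-47.7  46.2] z [52.2 58.9 61.2]Traceback (most recent call last):
  File "<stdin>", line 10, in <module>
    return _quantile_unchecked(
        a, q, axis, out, overwrite_input, method, keepdims, weights)
    return _ureduce(a,
                    func=_quantile_ureduce_func,
    ...<5 lines>...
                    overwrite_input=overwrite_input,
                    method=method)
    r = func(a, **kwargs)
    result = _quantile(arr,
                       quantiles=q,
    ...<2 lines>...
                       out=out,
                       weights=wgt)
    slices_having_nans = np.isnan(arr[-1, ...])
                                  ~~~^^^^^^^^^
IndexError: index -1 is out of bounds for axis 0 with size 0
```

View pics/w14b.png

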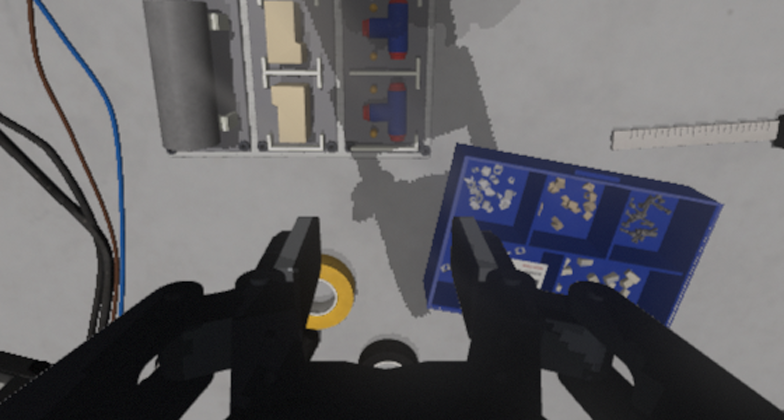

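```bash
python3 -c "
from cell import *
print(finish_job())"
```

```text
the job is handed in; nothing more can be done
None
```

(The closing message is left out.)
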